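# Take the carded lifeboat off the springy display peg and stand it in the kit holder

### The job

Take the carded lifeboat off the display stand: hold it by the thick tab on top, draw it along the springy wire peg and lift its hole up over the upturned tip gently, never forcing card and wire against each other (the thin card tears at about 8 N). Then stand it upright in the wooden holder, seated on the holder's floor without dropping it in, and let go; leave the grey conning tower, the round die set and the brass roller where they are.

Things in the scene. Friction and masses are not known exactly. Their poses are not given: they have to be found in the camera images.
- pack_center (a point): centre (half-way up) of the carded lifeboat, 133 mm tall, 50 to 100 g; z up, x the card's normal, y its width. Lowest is a clear clamshell with a white boat, 24 mm thick (x), 60 mm wide (y), 62 mm tall; above it a 3 mm card with the hang hole; on top a thick tab. It starts hanging upright on the wire, its normal along the wire. Symmetric front to back
- pack_tab (a point): centre of the pack's solid grey grip tab, 10 mm thick (x), 44 mm wide (y), 36 mm tall; 48.5 mm above the pack's centre, its top is the pack's top
- pack_hole (a point): centre of the rectangular hang hole in the 3 mm thick, 60 mm wide card, 14 mm wide (y) and 15 mm high, 14 mm above the pack's centre. At the start the hole's upper edge rests on the wire. The card tears at about 8 N between card and wire
- stand: fixed display stand; origin under its post on the desk, x points backwards, the wire peg runs out from the post along -x. Foot 150 x 90 x 8 mm (105 mm of it in front of the post), post with a clamp 22 mm wide, up to 159 mm high
- clamp (a point): where the wire passes the post, on its centre line, 150 mm above the desk. Wire 6 mm thick, level; at its end it bends up at 45 degrees, rising 18 mm over 18 mm (round end, top 21 mm above the level centre line). Unmeasured: the bend begins 75 to 125 mm in front of here, as the wire is set. The wire is springy: at the bend it gives about 1 mm up or down per 5 N, and springs back
- holder: fixed wooden holder, open box 47 (x) x 84 (y) x 48 mm tall, walls and floor 8 mm: pocket 31 x 68 mm, 40 mm deep; origin at the centre of its underside on the desk, x across the pocket's narrow way. The pack stands in it with its normal along the holder's x, either way round
- tower: grey plastic submarine conning tower standing on the desk, 75 mm long, 50 mm over its planes, 77 mm tall; origin at the centre of its underside; to be left alone
- dieset: round steel die set, 68 mm across, 38 mm tall with its centre pin; origin at the centre of its underside; to be left alone
- roller: brass rivet roller tool lying along its x, 127 mm long, 24 mm tall; origin on the desk under its middle; to be left alone
There are look-alikes about, which are no part of the job. There is more than one size of the part that bears pack_center; the job needs the middle-sized.

How it is judged:
By the outcome, as a careful person would: the job done as asked, in the order asked, and still so for the second after the job is handed in, with the robot touching nothing.
It also fails if it takes over 51 s, if anything falls off the work surface, if the arm or the gripper's body presses on something with over 40 N, if the wrist force passes 120 N, or if a joint passes its speed limit or range.

### The arm

A 6-joint arm with a two-finger parallel gripper is mounted at the origin on the work surface. World frame = base frame: x ahead of the robot, y to its left, z up, the work surface at z = 0. Lengths are in m, angles in degrees, forces in N, time in s.
With the tool pointing down it reaches from about 0.35 to 0.875 m from the base axis. Payload 4.2 kg.
Tool frame: the origin (TCP) lies midway between the tips of the shut fingers; the grasp point (between the pads) lies 19 mm behind it; z points along the fingers, y is the line along which they close (so a half turn about z gives the same grasp; the last joint's range is limited). The gripper opens to 87 mm and grips with 3 to 60 N. Pads are 19 mm wide; open, the fingers measure 117 mm over their backs; the gripper's body (75 mm by 190 mm) begins 51 mm behind the grasp point.
Start: joints at [14.817, 22.042, 0.453, 0, -68.411, -14.817], TCP at [0.625, 0, 0.184] pointing down, gripper open.
Joint ranges: [-179.83, 179.83], [-69.29, 118.12], [-61.27, 80.66], [-181.25, 117.63], [-171.15, -9.14], [-177.46, 177.46]. Speed limits (degrees/s): [159.86, 159.86, 180, 180, 180, 180].

### API

Orientations are given as a 3x3 rotation matrix whose columns are the frame's x, y, z axes.
In Python, from station import r, cams gives the robot as it stands.
- The arm moves only by the tool play_rows, never from a script. Its argument "commands" is text: rows parted by semicolons, each of 6 numbers parted by spaces: the shift along the world's x, y, z normalised to -1 to 1, where 1 is 30 mm, then the turn, a rotation vector about the world's x, y, z normalised to -1 to 1, where 1 is 0.15 rad. A call has 1 to 20 rows; each row shifts and turns the commanded pose from where the row before left it; what a row does not reach is not made up. A row lasts 1/10 s, in which the tool goes at most 50 mm and 8.59 degrees, less where a joint would pass 70% of its speed; a pose out of reach is approached as far as the arm can. A call with a number of a shift or a turn outside -1 to 1 is refused whole. A call with a gripper value outside its range is refused whole. "grip" is the finger opening in mm, from 0 to 87, set as the call begins (left out, the last holds). The fingers move at their own pace and stop on an object; the grip force is fixed at half the most. Time passes only in rows, so rows that do not move let the fingers close. It gives the time, the measured TCP pose, the force, the opening and the grip force at its end, in the units of the state.
- r.sense(): the state, without advancing time (a new reading comes with each control period).
- cams.capture(name): name is "scene" or "side" or "wrist"; returns (picture, depth): 384x512x3 uint8, blue, green, red; 384x512 float32, m along the optical axis (not along the pixel's ray), 0 where there is no reading.
- cams.camera_info(name): a dict with "mtx" (3x3 intrinsics, pixels), "R" (3x3) and "t" (3): a world point X has camera coordinates R X + t. Camera axes: x right, y down, z forward; pixel columns grow to the right and rows downward; lengths in m; the calibration is good to about 2 mm. The wrist camera is an equidistant fisheye: a pixel r from the principal point sees the ray r / f radians off the axis. A picture is of the moment at which its call begins: read the wrist's pose just before it. camera_info takes no time and is no camera call; for the wrist camera it gives the pose at the moment of the call.
- r.finish_job(): hands the job in; it is judged then, once.
The state is a dict: "time_s": time; "joints": joint angles; "joint_velocities": joint speeds; "effort": joint torques, N m; "tcp_pos": TCP position; "ee_rot": TCP orientation; "wrist_force": force on the tool from outside, world axes, zero at the start; "moment": the same for the moment, N m; "gripper_width": opening from 0.0 (shut) to 1.0 (fully open); "gripper_force": force on a finger pad.
Only numpy, scipy, OpenCV 4.12 (cv2) and the standard library are available. Lean on these libraries where they do the work, as an engineer would, in place of code of your own. Each camera call takes 0.05 s, during which the arm holds its last target. There are 200 camera calls.

## Working session

There is one attempt and no reset: what is moved stays moved. The work goes in short steps, Python scripts to look and compute and a tool call to move; the robot and the scene stay as the last step left them, time stands still between calls to the robot, and variables do not carry over. Pictures are saved under pics/ and viewed, at most 10 in all, crops included, and the job is handed in when it is done.

Besides the shell and the picture viewer there is one more tool, called after "Call:" as name(argument=value, ...), one argument or row to a line, values as JSON. play_rows: Moves the arm, as the interface text tells. Scaled input: -1 to 1 covers 30 mm each way for a shift and 0.15 rad each way for a turn. Its arguments: {"type":"object","properties":{"commands":{"type":"string"},"grip":{"type":"number"}},"required":["commands"]}

```bash
ls; mkdir -p pics; cat > h.py <<'E'
import numpy as np, cv2
from station import r, cams
def grab(n):
    i=cams.camera_info(n); p,d=cams.capture(n); np.savez(f'{n}.npz',p=p,d=d,**{k:np.array(i[k]) for k in('mtx','R','t')}); return p,d,i
def load(n):
    z=np.load(f'{n}.npz'); return z['p'],z['d'],z
def cloud(d,i):
    v,u=np.indices(d.shape); K=i['mtx']
    c=np.stack([(u-K[0,2])/K[0,0]*d,(v-K[1,2])/K[1,1]*d,d],-1)
    return (c-i['t'])@i['R']
E
python3 - <<'E'
from h import *
a=[]
for n in('scene','side'):
    p,d,i=grab(n); cv2.imwrite(f'pics/{n}0.png',p); print(n,i['mtx'],-i['R'].T@i['t'],i['R'][2])
E
```

```text
pics
scene [[397.06842479   0.         251.35336018]
 [  0.         397.06842479 193.57160802]
 [  0.           0.           1.        ]] [ 1.10127589 -0.3480777   0.67894077] [-0.58352969  0.47375297 -0.65958413]
side [[416.16982486   0.         255.58889817]
 [  0.         416.16982486 193.33113014]
 [  0.           0.           1.        ]] [0.50383963 0.77774845 0.86436868] [ 0.08830029 -0.71617907 -0.69230817]
```

View pics/scene0.png

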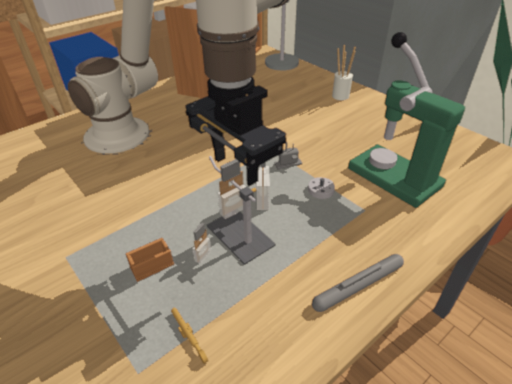

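View pics/side0.png

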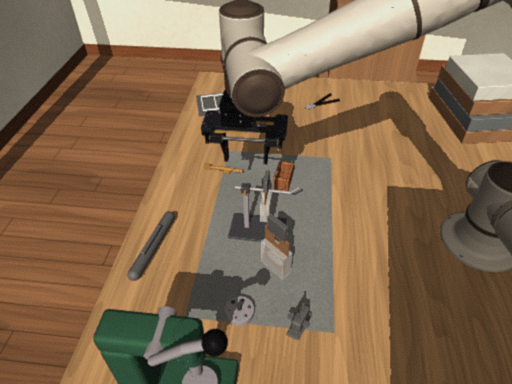

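```bash
python3 - <<'E'
from h import *
p,d,i=load('scene'); q,e,j=load('side')
A=cv2.resize(p[145:285,180:300],None,fx=3.3,fy=3.3,interpolation=cv2.INTER_CUBIC)
B=cv2.resize(q[155:295,210:330],None,fx=3.3,fy=3.3,interpolation=cv2.INTER_CUBIC)
cv2.imwrite('pics/crop0.png',np.hstack([A,B]))
P=cloud(d,i);Q=cloud(e,j)
f=lambda C,l:[print(k,np.round(C[k[1],k[0]],3)) for k in l]
f(P,[(263,187),(232,175),(230,205),(248,195),(248,230),(240,240),(200,245),(150,258),(290,155),(320,186),(190,335)]);print()
f(Q,[(264,215),(279,230),(277,260),(246,190),(246,215),(280,190),(297,190),(290,178),(240,190),(300,315),(240,308),(225,168)])
E
```

```text
(263, 187) [0.566 0.122 0.074]
(232, 175) [0.579 0.025 0.169]
(230, 205) [0.584 0.011 0.097]
(248, 195) [0.636 0.021 0.154]
(248, 230) [0.63  0.023 0.047]
(240, 240) [0.612 0.013 0.007]
(200, 245) [ 0.593 -0.079  0.042]
(150, 258) [ 0.56  -0.179  0.048]
(290, 155) [0.48  0.296 0.037]
(320, 186) [0.61  0.278 0.018]
(190, 335) [ 0.738 -0.204  0.015]

(264, 215) [0.572 0.052 0.088]
(279, 230) [0.528 0.157 0.155]
(277, 260) [0.529 0.169 0.061]
(246, 190) [0.62  0.033 0.153]
(246, 215) [0.622 0.028 0.057]
(280, 190) [ 0.542 -0.137  0.002]
(297, 190) [ 0.491 -0.145  0.   ]
(290, 178) [ 0.515 -0.164  0.03 ]
(240, 190) [ 0.662 -0.124  0.001]
(300, 315) [0.467 0.301 0.048]
(240, 308) [0.602 0.286 0.026]
(225, 168) [ 0.721 -0.203  0.017]
```

View pics/crop0.png

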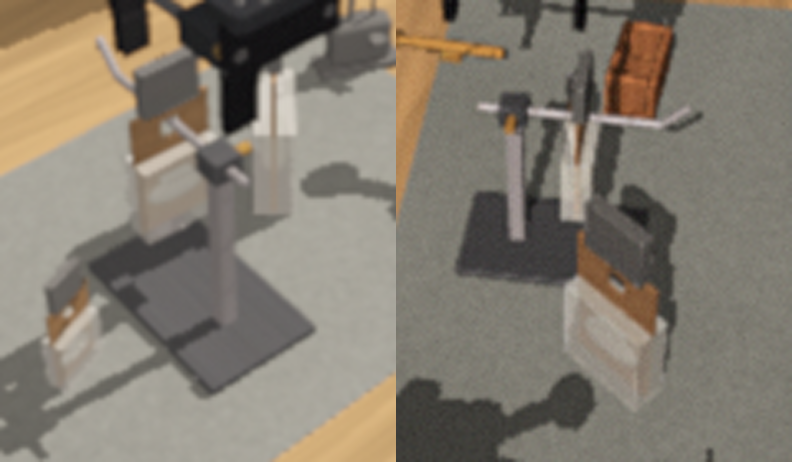

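Three carded boats: scene (200,245) small, standing at (0.59,-0.08); scene (263,187)/side (277,250) larger, standing at (0.53,0.16); and scene (230,190)/side (264,195), hanging on the wire at (0.577,0.025). The hanging one is the target. The holder is at side (285,178) and scene (150,258).

```bash
cat >> h.py <<'E'
def ray(i,u,v):
    c=-i['R'].T@i['t']; K=i['mtx']; return c,i['R'].T@np.array([(u-K[0,2])/K[0,0],(v-K[1,2])/K[1,1],1])
def onz(i,u,v,z):
    c,w=ray(i,u,v); return c+w*(z-c[2])/w[2]
def tri(l):
    A=0;b=0
    for i,u,v in l:
        c,w=ray(i,u,v);w=w/np.linalg.norm(w);M=np.eye(3)-np.outer(w,w);A=A+M;b=b+M@c
    X=np.linalg.solve(A,b); return X
E
python3 - <<'E'
from h import *
np.set_printoptions(precision=4,suppress=True)
p,d,i=load('scene'); q,e,j=load('side')
for n,a,b in(('tip',(210.3,157.7),(298.5,188)),('bend',(216.4,169),(290,193)),('rear',(254.2,200.5),(235.5,186.8))):
    print(n,tri([(i,*a),(j,*b)]),onz(i,*a,.15),onz(j,*b,.15))
P=np.vstack([cloud(d,i).reshape(-1,3)]);Q=cloud(e,j).reshape(-1,3)
def box(C,lo,hi,name):
    m=((C>lo)&(C<hi)).all(1);X=C[m];print(name,len(X),X.min(0) if len(X) else'',X.max(0) if len(X) else'')
    if len(X)>3:
        R=cv2.minAreaRect(X[:,:2].astype(np.float32)*1000);print('  rect',R, X.mean(0))
for nm,C in(('scene',P),('side',Q)):
    box(C,[.48,-.24,.035],[.61,-.11,.056],nm+' holder')
    box(C,[.54,-.03,.168],[.6,.07,.21],nm+' tab')
    box(C,[.54,-.04,.07],[.6,.08,.1],nm+' shell')
    box(C,[.55,-.05,.004],[.7,.09,.016],nm+' foot')
    box(C,[.47,.1,.15],[.6,.24,.25],nm+' bigtab')
E
```

```text
tip [0.4929 0.0285 0.1663] [0.4782 0.0408 0.15  ] [0.4901 0.0075 0.15  ]
bend [0.513  0.0283 0.1469] [0.5211 0.0265 0.15  ] [0.5103 0.028  0.15  ]
rear [0.65   0.0224 0.1496] [0.653  0.0227 0.15  ] [0.6481 0.0208 0.15  ]
scene holder 573 [ 0.5111 -0.2184  0.0351] [ 0.5686 -0.1314  0.0492]
  rect ((540.6915283203125, -174.51364135742188), (83.6992416381836, 50.6457405090332), 82.9302749633789) [ 0.5428 -0.1754  0.0436]
scene tab 279 [0.5669 0.0037 0.1684] [0.5804 0.0474 0.1984]
  rect ((573.8536376953125, 25.64165687561035), (43.93207931518555, 12.627740859985352), 87.81621551513672) [0.5766 0.0232 0.1853]
scene shell 248 [ 0.5612 -0.0048  0.0701] [0.5882 0.0451 0.1   ]
  rect ((581.8998413085938, 16.5146541595459), (53.08241653442383, 22.045379638671875), 65.23831176757812) [0.5821 0.0146 0.0845]
scene foot 1388 [ 0.5501 -0.0217  0.004 ] [0.6726 0.0789 0.0158]
  rect ((611.3319091796875, 29.320354461669922), (100.48744201660156, 122.24433135986328), 89.1343765258789) [0.6161 0.0202 0.007 ]
scene bigtab 0  
side holder 223 [ 0.5089 -0.2175  0.0352] [ 0.5647 -0.1296  0.0517]
  rect ((5
[... 187 characters left out ...]
ct ((570.65771484375, 24.920095443725586), (47.01459884643555, 10.074555397033691), 88.14128112792969) [0.5701 0.0321 0.1895]
side shell 80 [0.558  0.004  0.0705] [0.5826 0.0574 0.0996]
  rect ((570.2094116210938, 30.598262786865234), (54.25307846069336, 22.997220993041992), 87.236328125) [0.5704 0.0475 0.086 ]
side foot 793 [ 0.5701 -0.0481  0.004 ] [0.6939 0.0857 0.0155]
  rect ((631.9702758789062, 18.988998413085938), (133.55699157714844, 123.70742797851562), 89.7264633178711) [0.6222 0.0291 0.0078]
side bigtab 235 [0.5094 0.1235 0.1503] [0.5578 0.1686 0.1739]
  rect ((532.988037109375, 145.45620727539062), (15.743891716003418, 57.42893981933594), 49.24896240234375) [0.533  0.1492 0.1654]
```

```bash
python3 - <<'E'
from h import *
s=r.sense();print(s['tcp_pos'],np.round(s['ee_rot'],3),s['gripper_width'],s['wrist_force'],s['time_s'],s['joints'])
E
```

```text
[6.24382144e-01 2.36607976e-05 1.82632141e-01] [[-0.    -1.    -0.002]
 [-1.     0.    -0.   ]
 [ 0.     0.002 -1.   ]] 1.000528941735159 [-0.81584698  0.22275862  0.43613867] 0.1 [ 1.48184140e+01  2.20908125e+01  3.88476584e-01 -2.37449210e-02
 -6.84138635e+01 -1.48153294e+01]
```

Call:
play_rows(
  commands="0 0 0.5 0 0 0;0 0 1 0 0 0;0 0 1 0 0 0",
)

```text
time_s: 0.4
tcp_pos: [0.6243, -0.0001, 0.2583]
ee_rot: [[-0.0, -1.0, -0.003], [-1.0, 0.0, -0.001], [0.001, 0.003, -1.0]]
wrist_force: [0.1, 0.8, -1.3]
gripper_width: 0.997
gripper_force: 0.0
```

Call:
play_rows(
  commands="-0.17 0.085 0 0 0 1;-0.17 0.085 0 0 0 1;-0.17 0.085 0 0 0 1;-0.17 0.085 0 0 0 1;-0.17 0.085 0 0 0 1;-0.17 0.085 0 0 0 1;-0.17 0.085 0 0 0 1;-0.17 0.085 0 0 0 1;-0.17 0.085 0 0 0 1;-0.17 0.085 0 0 0 1;0 0 0 0 0 0.24;0 0 0 0 0 0;0 0 0 0 0 0",
)

```text
time_s: 1.7
tcp_pos: [0.5738, 0.0255, 0.2583]
ee_rot: [[0.999, -0.036, -0.001], [-0.036, -0.999, -0.0], [-0.001, 0.0, -1.0]]
wrist_force: [0.0, 0.1, 0.7]
gripper_width: 0.999
gripper_force: 0.0
```

```bash
python3 - <<'E'
from h import *
p,d,i=grab('wrist'); p2,_,_=grab('side')
print(i['mtx'][0],i['t'],-i['R'].T@i['t'],r.sense()['tcp_pos'])
q=cv2.resize(p2[100:300,180:340],None,fx=1.92,fy=1.92)
cv2.imwrite('pics/w1.png',np.hstack([p,q[:384,:280]]))
E
```

```text
[297.31863964   0.         252.27358662] [0.04632157 0.49151575 0.62571863] [0.65253747 0.02365012 0.45704786] [0.57393278 0.02546273 0.25835603]
```

View pics/w1.png

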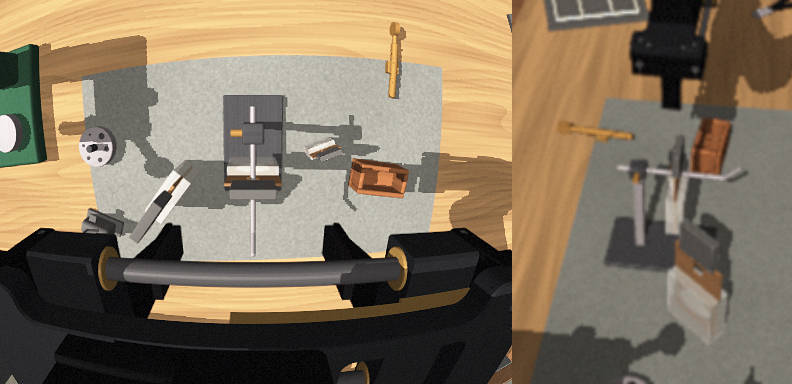

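```bash
cat >> h.py <<'E'
def fray(i,u,v):
    K=i['mtx'];x=(u-K[0,2])/K[0,0];y=(v-K[1,2])/K[1,1];t=np.hypot(x,y)+1e-9
    s=np.tan(t)/t; return x*s,y*s
def fcloud(d,i):
    v,u=np.indices(d.shape);a,b=fray(i,u,v)
    return (np.stack([a*d,b*d,d],-1)-i['t'])@i['R']
def box(C,lo,hi,name):
    X=C[((C>lo)&(C<hi)).all(1)]
    if len(X)<4: print(name,len(X));return
    R=cv2.minAreaRect(X[:,:2].astype(np.float32)*1000);print(name,len(X),np.round(X.min(0),4),np.round(X.max(0),4),'rect',np.round(R[0],1),np.round(R[1],1),round(R[2],1))
E
python3 - <<'E'
from h import *
p,d,i=load('wrist');F=fcloud(d,i);C=F.reshape(-1,3)
box(C,[.55,-.03,.19],[.6,.07,.206],'tabtop')
box(C,[.48,-.24,.04],[.61,-.11,.056],'holder')
box(C,[.4,-.24,.15],[.6,-.11,.35],'shadow?')
for row in (115,150,160,205,215,225,235,245,250,254):
    g=p[row,235:275].astype(int).mean(1);c=F[row,235:275]
    m=(c[:,2]>.13)&(c[:,2]<.19);print(row,m.sum(),np.round(c[m].mean(0),4) if m.any() else '')
E
```

```text
tabtop 563 [0.5654 0.0041 0.1901] [0.5772 0.0479 0.1973] rect [571.3  26.1] [43.8 10.7] 87.7
holder 739 [ 0.5093 -0.2173  0.0401] [ 0.5653 -0.1297  0.0479] rect [ 538.1 -173.9] [84.4 47.8] 82.2
shadow? 0
115 6 [0.6418 0.0237 0.15  ]
150 6 [0.6053 0.025  0.1498]
160 6 [0.5947 0.0254 0.1501]
205 5 [0.5448 0.0266 0.1502]
215 5 [0.5331 0.027  0.1502]
225 5 [0.5211 0.0274 0.1504]
235 5 [0.5095 0.0278 0.152 ]
245 5 [0.5011 0.0281 0.1604]
250 5 [0.4973 0.0282 0.1652]
254 5 [0.4937 0.0283 0.168 ]
```

The wrist view shows the wire running up the middle from (253,105) to (253,255), the hanging tab at (253,190), and the holder at (379,178). It confirms that the hanging boat is the right one. The bend starts at x≈0.511 and the tab is at (0.571, 0.026).

Call:
play_rows(
  commands="-0.08 0.02 -0.7 0 0 0;0 0 -0.8 0 0 0;0 0 -0.8 0 0 0;0 0 -0.5 0 0 0;0 0 -0.2 0 0 0;0 0 0 0 0 0;0 0 0 0 0 0",
)

```text
time_s: 2.5
tcp_pos: [0.5723, 0.0262, 0.1695]
ee_rot: [[0.999, -0.035, 0.002], [-0.035, -0.999, 0.0], [0.002, -0.0, -1.0]]
wrist_force: [0.5, -0.1, -0.8]
gripper_width: 0.999
gripper_force: 0.0
```

Call:
play_rows(
  commands="0 0 0 0 0 0;0 0 0 0 0 0;0 0 0 0 0 0;0 0 0 0 0 0;0 0 0 0 0 0;0 0 0 0 0 0;0 0 0 0 0 0;0 0 0 0 0 0",
  grip=40,
)

```text
time_s: 3.3
tcp_pos: [0.5716, 0.0261, 0.1686]
ee_rot: [[0.999, -0.035, -0.0], [-0.035, -0.999, -0.0], [-0.0, 0.0, -1.0]]
wrist_force: [0.1, 0.3, -0.1]
gripper_width: 0.468
gripper_force: 0.0
```

```bash
python3 - <<'E'
from h import *
s=r.sense();print(s['gripper_width'],s['gripper_force'])
p,d,i=grab('scene'); q,e,j=grab('side')
A=cv2.resize(p[125:245,180:300],None,fx=3.3,fy=3.3,interpolation=cv2.INTER_CUBIC)
B=cv2.resize(q[135:255,210:330],None,fx=3.3,fy=3.3,interpolation=cv2.INTER_CUBIC)
cv2.imwrite('pics/grip1.png',np.hstack([A,B]))
E
```

```text
0.4684454354479264 0.0
```

View pics/grip1.png

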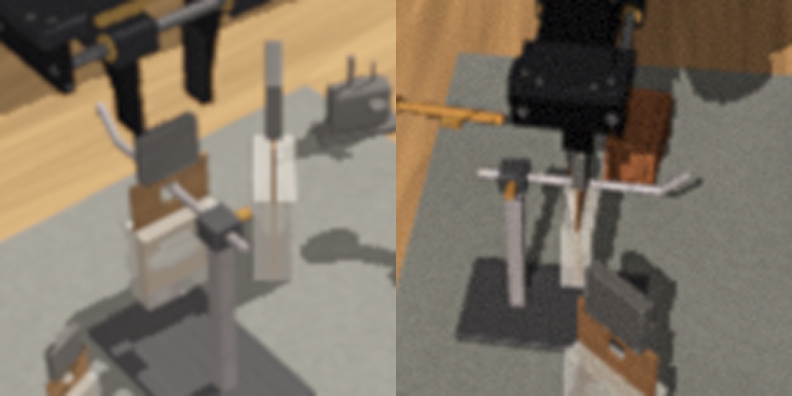

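```bash
python3 - <<'E'
from h import *
p,d,i=load('scene'); q,e,j=load('side')
for nm,C,img in(('scene',cloud(d,i),p),('side',cloud(e,j),q)):
    m=(img.max(2)<45)&(C[...,2]<.27)&(C[...,2]>.1)&(abs(C[...,0]-.57)<.12)&(abs(C[...,1]-.03)<.12)
    X=C[m]; print(nm,len(X))
    for lo in np.arange(.15,.27,.012):
        Y=X[(X[:,2]>=lo)&(X[:,2]<lo+.012)]
        if len(Y):print(round(lo,3),len(Y),np.round(np.percentile(Y,2,0),3),np.round(np.percentile(Y,98,0),3))
    box(C.reshape(-1,3),[.53,-.01,.165],[.62,.06,.206],'tab')
s=r.sense();print(s['joints'],s['tcp_pos'])
E
```

```text
scene 316
0.198 2 [0.584 0.001 0.21 ] [0.584 0.049 0.21 ]
0.21 55 [ 0.567 -0.003  0.211] [0.585 0.052 0.221]
0.222 63 [ 0.569 -0.004  0.223] [0.585 0.052 0.234]
0.234 66 [ 0.569 -0.006  0.234] [0.585 0.054 0.246]
0.246 92 [ 0.567 -0.009  0.247] [0.585 0.056 0.257]
0.258 38 [ 0.571 -0.006  0.258] [0.586 0.062 0.269]
tab 304 [0.5679 0.0032 0.1653] [0.5817 0.0492 0.2052] rect [574.4  26.3] [46.1 12.9] 87.7
side 59
0.162 4 [0.566 0.022 0.165] [0.566 0.025 0.172]
0.174 1 [0.566 0.023 0.177] [0.566 0.023 0.177]
0.186 1 [0.567 0.041 0.196] [0.567 0.041 0.196]
0.198 5 [0.561 0.052 0.207] [0.577 0.055 0.21 ]
0.21 33 [0.561 0.052 0.211] [0.58  0.057 0.222]
0.222 15 [0.562 0.053 0.223] [0.579 0.057 0.228]
tab 59 [0.5657 0.0214 0.1653] [0.5763 0.0485 0.1987] rect [571.   34.9] [27.2 10.1] 88.3
[ 1.88350143e+01  1.75626619e+01 -8.48079198e+00  9.77622857e-04
 -6.39613821e+01  6.91729150e+01] [0.57157382 0.02612278 0.16861664]
```

```bash
python3 - <<'E'
from h import *
p,d,i=load('scene'); q,e,j=load('side');p0=cv2.imread('pics/scene0.png')
c,w=ray(i,252,184)
for y in(-.01,0,.01): print(c+w*(y-c[1])/w[1])
q0=cv2.imread('pics/side0.png')
for u,v in((226,160),(267,160)):
    c,w=ray(j,u,v)
    for y in(-.01,.01): print(c+w*(y-c[1])/w[1])
E
```

```text
[ 0.68727807 -0.01        0.23219219]
[0.67503243 0.         0.21897781]
[0.66278679 0.01       0.20576343]
[ 0.67430123 -0.01        0.20962478]
[0.66997341 0.01       0.22624795]
[ 0.57224866 -0.01        0.21884307]
[0.57051184 0.01       0.2352322 ]
```

The fingertips show at z≈0.208 while the TCP reads 0.169, so the real tips sit about 39 mm above the reported TCP. The closing fingers met nothing, which agrees. I'll reopen, lower by that amount and check.

Call:
play_rows(
  commands="0 0 0 0 0 0;0 0 0 0 0 0;0 0 0 0 0 0;0 0 0 0 0 0;0 0 -0.3 0 0 0;0 0 -0.4 0 0 0;0 0 -0.3 0 0 0;0 0 -0.2 0 0 0;0 0 0 0 0 0;0 0 0 0 0 0",
  grip=70,
)

```text
time_s: 4.4
tcp_pos: [0.5717, 0.0261, 0.1326]
ee_rot: [[0.999, -0.035, -0.0], [-0.035, -0.999, -0.0], [-0.0, 0.0, -1.0]]
wrist_force: [-0.6, 0.5, 0.6]
gripper_width: 0.804
gripper_force: 0.0
```

```bash
python3 - <<'E'
from h import *
p,d,i=grab('scene'); q,e,j=grab('side')
for nm,C,img in(('scene',cloud(d,i),p),('side',cloud(e,j),q)):
    m=(img.max(2)<45)&(C[...,2]<.24)&(C[...,2]>.1)&(abs(C[...,0]-.57)<.12)&(abs(C[...,1]-.03)<.12)
    X=C[m]; print(nm,len(X))
    for lo in np.arange(.12,.24,.012):
        Y=X[(X[:,2]>=lo)&(X[:,2]<lo+.012)]
        if len(Y):print(round(lo,3),len(Y),np.round(np.percentile(Y,2,0),3),np.round(np.percentile(Y,98,0),3))
    box(C.reshape(-1,3),[.53,-.01,.165],[.62,.06,.206],'tab')
A=cv2.resize(p[125:245,180:300],None,fx=3.3,fy=3.3,interpolation=cv2.INTER_CUBIC)
B=cv2.resize(q[135:255,210:330],None,fx=3.3,fy=3.3,interpolation=cv2.INTER_CUBIC)
cv2.imwrite('pics/grip2.png',np.hstack([A,B]))
E
```

```text
scene 277
0.168 28 [ 0.568 -0.017  0.173] [0.584 0.068 0.18 ]
0.18 60 [ 0.567 -0.017  0.18 ] [0.586 0.066 0.191]
0.192 53 [ 0.57  -0.02   0.193] [0.585 0.067 0.204]
0.204 67 [ 0.569 -0.022  0.204] [0.586 0.069 0.215]
0.216 56 [ 0.57  -0.023  0.216] [0.587 0.071 0.227]
0.228 13 [0.568 0.066 0.228] [0.587 0.073 0.239]
tab 319 [ 0.5669 -0.01    0.1651] [0.5821 0.0483 0.2058] rect [573.9  19.1] [14.6 58.6] 1.8
side 72
0.156 1 [0.616 0.02  0.159] [0.616 0.02  0.159]
0.168 9 [0.564 0.066 0.175] [0.583 0.071 0.179]
0.18 33 [0.564 0.067 0.18 ] [0.582 0.071 0.192]
0.192 25 [0.562 0.068 0.193] [0.581 0.073 0.202]
0.204 4 [0.571 0.072 0.204] [0.582 0.073 0.206]
tab 0
```

View pics/grip2.png

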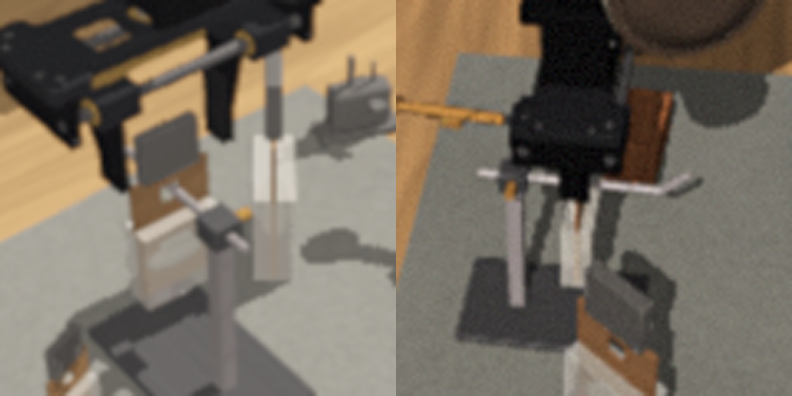

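The fingers now straddle the tab (scene crop tips at (115,185) and (220,138)), with the tips at z≈0.173. I'll lower a touch and close.

Call:
play_rows(
  commands="0 0 -0.13 0 0 0;0 0 0 0 0 0",
)

```text
time_s: 4.7
tcp_pos: [0.5713, 0.0261, 0.1284]
ee_rot: [[0.999, -0.035, -0.001], [-0.035, -0.999, 0.0], [-0.001, -0.0, -1.0]]
wrist_force: [0.4, -0.2, 0.3]
gripper_width: 0.807
gripper_force: 0.0
```

Call:
play_rows(
  commands="0 0 0 0 0 0;0 0 0 0 0 0;0 0 0 0 0 0;0 0 0 0 0 0;0 0 0 0 0 0;0 0 0 0 0 0",
  grip=38,
)

```text
time_s: 5.3
tcp_pos: [0.5716, 0.0262, 0.1289]
ee_rot: [[0.999, -0.035, 0.0], [-0.035, -0.999, 0.0], [0.0, -0.0, -1.0]]
wrist_force: [0.3, 0.3, 0.6]
gripper_width: 0.499
gripper_force: 30.0
```

Call:
play_rows(
  commands="0 0 0.05 0 0 0;0 0 0.05 0 0 0;0 0 0.05 0 0 0;0 0 0 0 0 0",
)

```text
time_s: 5.7
tcp_pos: [0.5718, 0.0262, 0.1335]
ee_rot: [[0.999, -0.035, 0.0], [-0.035, -0.999, 0.0], [0.0, -0.0, -1.0]]
wrist_force: [0.8, -0.4, -0.1]
gripper_width: 0.5
gripper_force: 30.0
```

Call:
play_rows(
  commands="-0.1 0.003 0 0 0 0;-0.2 0.006 0 0 0 0;-0.2 0.006 0 0 0 0;-0.2 0.006 0 0 0 0;-0.2 0.006 0 0 0 0;-0.2 0.006 0 0 0 0;-0.2 0.006 0 0 0 0;-0.1 0.003 0 0 0 0;0 0 0 0 0 0;0 0 0 0 0 0",
)

```text
time_s: 6.7
tcp_pos: [0.5298, 0.0274, 0.1334]
ee_rot: [[0.999, -0.035, 0.0], [-0.035, -0.999, 0.0], [0.0, -0.0, -1.0]]
wrist_force: [-0.3, -0.1, -1.1]
gripper_width: 0.498
gripper_force: 30.0
```

```bash
python3 - <<'E'
from h import *
s=r.sense();print(s['tcp_pos'],s['wrist_force'],s['moment'])
p,d,i=grab('wrist');q,e,j=grab('side')
F=fcloud(d,i);C=F.reshape(-1,3)
box(C,[.5,-.03,.195],[.6,.07,.21],'tabtop')
box(C,[.4,-.01,.14],[.51,.05,.19],'wire')
for row in range(150,270,5):
    c=F[row,235:275];m=(c[:,2]>.135)&(c[:,2]<.18)
    if m.any() and m.sum()<9:print(row,m.sum(),np.round(c[m].mean(0),4))
cv2.imwrite('pics/draw1.png',np.hstack([p[100:300,160:350].repeat(2,0).repeat(2,1),cv2.resize(q[155:255,220:340],(420,350),interpolation=cv2.INTER_CUBIC)[:,:].copy() if 0 else cv2.resize(q[150:270,225:345],(400,400),interpolation=cv2.INTER_CUBIC)]))
E
```

```text
[0.52978647 0.02742636 0.13337355] [-0.28737462 -0.13717512 -1.1480746 ] [-0.06926919  0.06355129 -0.02477291]
tabtop 1515 [ 0.518  -0.0064  0.195 ] [0.542  0.0624 0.21  ] rect [529.9  28.3] [68.8 22.2] 88.1
wire 14 [0.4905 0.0264 0.1669] [0.4931 0.0311 0.1694] rect [491.8  28.8] [4.4 2.1] 73.1
```

View pics/draw1.png

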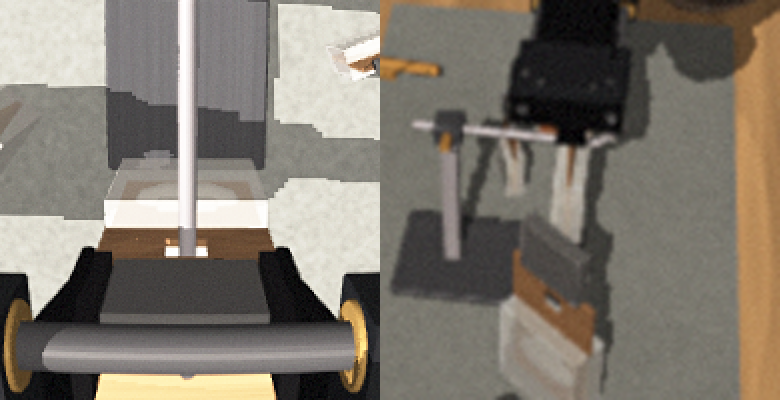

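The pack has moved with the gripper. In the wrist crop the wire at column 187 is centred in the hole (165–207), and there is no load beyond the pack's weight.

Call:
play_rows(
  commands="-0.1 0.003 0 0 0 0;-0.15 0.005 0 0 0 0;-0.15 0.005 0 0 0 0;-0.1 0.003 0 0 0 0;-0.06 0.002 0 0 0 0;0 0 0 0 0 0;0 0 0 0 0 0",
)

```text
time_s: 7.5
tcp_pos: [0.5129, 0.028, 0.1334]
ee_rot: [[0.999, -0.035, 0.0], [-0.035, -0.999, 0.0], [0.0, -0.0, -1.0]]
wrist_force: [0.0, 0.1, -1.2]
gripper_width: 0.504
gripper_force: 30.0
```

Call:
play_rows(
  commands="-0.05 0.001 0.03 0 0 0;-0.05 0.002 0.05 0 0 0;-0.05 0.002 0.05 0 0 0;0 0 0 0 0 0",
)

```text
time_s: 7.9
tcp_pos: [0.5083, 0.0281, 0.1375]
ee_rot: [[0.999, -0.035, 0.001], [-0.035, -0.999, 0.0], [0.001, -0.0, -1.0]]
wrist_force: [0.3, -1.2, -0.2]
gripper_width: 0.5
gripper_force: 30.0
```

Call:
play_rows(
  commands="-0.06 0.002 0.04 0 0 0;-0.06 0.002 0.05 0 0 0;-0.06 0.002 0.06 0 0 0;0 0 0 0 0 0",
)

```text
time_s: 8.3
tcp_pos: [0.5028, 0.0283, 0.142]
ee_rot: [[0.999, -0.035, 0.001], [-0.035, -0.999, 0.0], [0.001, -0.0, -1.0]]
wrist_force: [0.5, -0.4, -0.3]
gripper_width: 0.498
gripper_force: 30.0
```

Call:
play_rows(
  commands="-0.06 0.002 0.06 0 0 0;-0.06 0.002 0.06 0 0 0;-0.06 0.002 0.06 0 0 0;0 0 0 0 0 0",
)

```text
time_s: 8.7
tcp_pos: [0.4975, 0.0285, 0.1474]
ee_rot: [[0.999, -0.035, 0.001], [-0.035, -0.999, 0.0], [0.001, -0.0, -1.0]]
wrist_force: [0.0, -0.2, -0.7]
gripper_width: 0.501
gripper_force: 30.0
```

Call:
play_rows(
  commands="-0.06 0.002 0.06 0 0 0;-0.06 0.002 0.06 0 0 0;-0.06 0.002 0.06 0 0 0;0 0 0 0 0 0",
)

```text
time_s: 9.1
tcp_pos: [0.492, 0.0287, 0.1528]
ee_rot: [[0.999, -0.035, 0.001], [-0.035, -0.999, 0.0], [0.001, -0.0, -1.0]]
wrist_force: [0.6, -0.5, 0.2]
gripper_width: 0.501
gripper_force: 30.0
```

Call:
play_rows(
  commands="-0.08 0.002 0.08 0 0 0;-0.1 0.003 0.1 0 0 0;-0.1 0.003 0.1 0 0 0;0 0 0 0 0 0",
)

```text
time_s: 9.5
tcp_pos: [0.4836, 0.0289, 0.1615]
ee_rot: [[0.999, -0.035, 0.001], [-0.035, -0.999, 0.0], [0.001, -0.0, -1.0]]
wrist_force: [1.1, -0.6, -0.1]
gripper_width: 0.501
gripper_force: 30.0
```

The hole is off the tip with no notable force. Next I'll draw clear and carry it to the holder.

Call:
play_rows(
  commands="-0.2 0 0.2 0 0 0;-0.3 0 0.3 0 0 0;-0.3 0 0.3 0 0 0;0 0 0.3 0 0 0;0 -0.2 0.3 0 0 0;0 -0.4 0.2 0 0 0;0 -0.5 0 0 0 0;0 -0.5 0 0 0 0;0 -0.5 0 0 0 0;0.2 -0.5 0 0 0 -0.08;0.3 -0.5 0 0 0 -0.08;0.3 -0.5 0 0 0 -0.08;0.3 -0.5 0 0 0 -0.08;0.3 -0.5 0 0 0 -0.08;0.3 -0.5 0 0 0 -0.08;0.3 -0.5 0 0 0 -0.08;0.2 -0.5 0 0 0 -0.07;0.1 -0.5 0 0 0 0;0 0 0 0 0 0;0 0 0 0 0 0",
)

```text
time_s: 11.5
tcp_pos: [0.5283, -0.1697, 0.2087]
ee_rot: [[0.992, -0.13, -0.001], [-0.13, -0.992, 0.0], [-0.001, -0.0, -1.0]]
wrist_force: [0.2, 0.9, -1.1]
gripper_width: 0.502
gripper_force: 30.0
```

```bash
python3 - <<'E'
from h import *
s=r.sense();T=s['tcp_pos'];print(T,s['wrist_force'],s['moment'],np.degrees(np.arctan2(s['ee_rot'][1][0],s['ee_rot'][0][0])))
for n in('scene','side','wrist'):
    p,d,i=grab(n);F=(fcloud if n=='wrist' else cloud)(d,i);C=F.reshape(-1,3)
    lo=np.array([T[0]-.03,T[1]-.05,0]);hi=lo+[.06,.1,0]
    for a,b,nm in((-.064,-.006,'shell'),(.0,.03,'card'),(.035,.069,'tab')):
        l=lo.copy();h=hi.copy();l[2]=T[2]+a-.004;h[2]=T[2]+b+.003
        box(C,l,h,n+' '+nm)
    box(C,[.49,-.23,.04],[.59,-.11,.056],n+' holder')
    if n=='side': q=p
    if n=='scene': p0=p
cv2.imwrite('pics/carry.png',np.hstack([cv2.resize(p0[120:280,90:250],(400,400)),cv2.resize(q[50:210,220:380],(400,400))]))
E
```

```text
[ 0.52827584 -0.16967378  0.20865291] [ 0.18976262  0.87317192 -1.10295678] [-0.08481762  0.00483473  0.03258699] -7.467780613119799
scene shell 939 [ 0.5147 -0.2005  0.1424] [ 0.5472 -0.1407  0.2056] rect [ 536.3 -171.6] [63.  23.9] 70.8
scene card 570 [ 0.5184 -0.199   0.2047] [ 0.5461 -0.1393  0.2415] rect [ 535.4 -170.4] [60.6 19.7] 75.8
scene tab 714 [ 0.518  -0.2024  0.2398] [ 0.5459 -0.1385  0.2806] rect [ 532.  -169.3] [64.7 20.2] 82.1
scene holder 447 [ 0.512 -0.218  0.04 ] [ 0.5692 -0.131   0.0508] rect [ 540.3 -174.3] [83.7 48.9] 82.3
side shell 217 [ 0.5119 -0.1985  0.144 ] [ 0.5431 -0.1379  0.2055] rect [ 527.6 -169.1] [62.3 24.4] 82.8
side card 116 [ 0.5125 -0.2005  0.2047] [ 0.5422 -0.1379  0.2416] rect [ 527.4 -169. ] [62.8 23.9] 81.6
side tab 95 [ 0.5202 -0.1474  0.2414] [ 0.5419 -0.1349  0.2804] rect [ 531.1 -141.5] [11.6 22. ] 77.7
side holder 183 [ 0.5091 -0.2213  0.04  ] [ 0.5649 -0.1279  0.0509] rect [ 536.9 -174.7] [89.7 46.6] 82.3
wrist shell 2744 [ 0.5174 -0.2     0.1435] [ 0.5438 -0.1389  0.2057] rect [ 529.3 -168.7] [60.2 22.7] 82.2
wrist card 1774 [ 0.5178 -0.1988  0.2047] [ 0.5428 -0.1384  0.2417] rect [ 529.5 -168.3] [60.1 22. ] 82.5
wrist tab 3748 [ 0.5253 -0.2032  0.2397] [ 0.5432 -0.136   0.2806] rect [ 533.8 -169.1] [67.8 11.7] 83.0
wrist holder 1219 [ 0.5101 -0.2181  0.0401] [ 0.5657 -0.1304  0.048 ] rect [ 537.7 -174.2] [83.5 46.1] 82.6
```

View pics/carry.png

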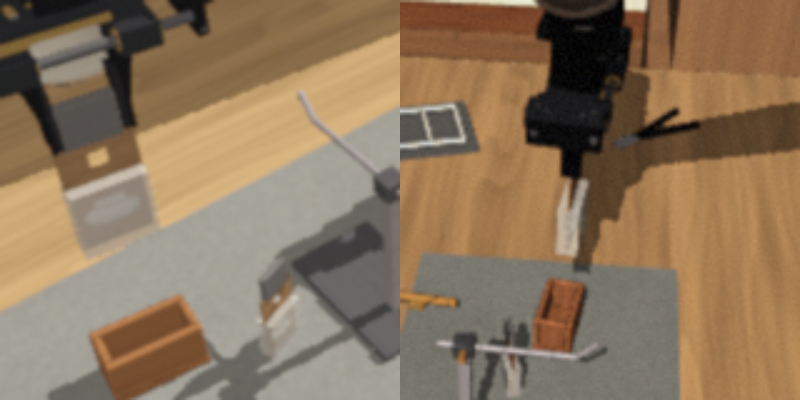

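The pack hangs upright in the grip above and just off the holder. I need +9 mm in x and −5 mm in y. I'll align, lower to just above the rim, then recheck.

Call:
play_rows(
  commands="0.15 -0.09 -0.2 0 0 0;0.16 -0.08 -0.4 0 0 0;0 0 -0.5 0 0 0;0 0 -0.5 0 0 0;0 0 -0.5 0 0 0;0 0 -0.4 0 0 0;0 0 -0.2 0 0 0;0 0 0 0 0 0;0 0 0 0 0 0",
)

```text
time_s: 12.55
tcp_pos: [0.5384, -0.1743, 0.1282]
ee_rot: [[0.992, -0.129, 0.001], [-0.129, -0.992, -0.0], [0.001, 0.0, -1.0]]
wrist_force: [-0.1, 0.7, 0.4]
gripper_width: 0.507
gripper_force: 30.0
```

```bash
python3 - <<'E'
from h import *
s=r.sense();T=s['tcp_pos'];print(T,s['wrist_force'],np.degrees(np.arctan2(s['ee_rot'][1][0],s['ee_rot'][0][0])))
for n in('side','wrist'):
    p,d,i=grab(n);F=(fcloud if n=='wrist' else cloud)(d,i);C=F.reshape(-1,3)
    box(C,[T[0]-.03,T[1]-.05,.056],[T[0]+.03,T[1]+.05,T[2]-.003],n+' shell')
    box(C,[.49,-.23,.04],[.59,-.11,.0505],n+' holder')
cv2.imwrite('pics/above.png',cv2.resize(p[100:300,150:350],(560,560)))
E
```

```text
[ 0.53844698 -0.17434493  0.12817529] [-0.12609983  0.69583349  0.36432187] -7.39351588358519
side shell 205 [ 0.5221 -0.2055  0.0632] [ 0.5532 -0.1417  0.1252] rect [ 537.7 -174.2] [65.2 24.6] 82.7
side holder 134 [ 0.5091 -0.214   0.0401] [ 0.5647 -0.1303  0.0504] rect [ 536.5 -174.3] [85.1 46.6] 82.1
wrist shell 2708 [ 0.5278 -0.2055  0.0632] [ 0.554  -0.1442  0.1252] rect [ 539.4 -174.2] [60.5 22.7] 82.7
wrist holder 1022 [ 0.5201 -0.218   0.0401] [ 0.5664 -0.1315  0.0478] rect [ 543.4 -174.8] [83.7 37.1] 83.2
```

View pics/above.png

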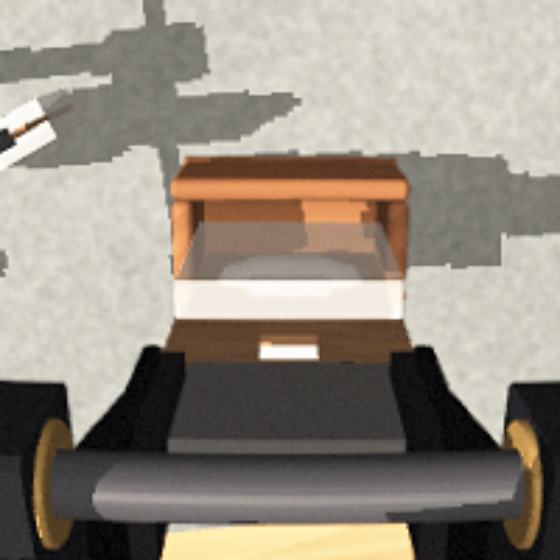

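The shell lies inside the holder's opening (y centred at columns 175–405); x is about 1 mm too far back, so I'll trim it and lower into the pocket.

Call:
play_rows(
  commands="-0.025 0 -0.1 0 0 0;0 0 -0.2 0 0 0;0 0 -0.25 0 0 0;0 0 -0.25 0 0 0;0 0 0 0 0 0",
)

```text
time_s: 13.15
tcp_pos: [0.536, -0.1741, 0.1021]
ee_rot: [[0.992, -0.129, -0.003], [-0.129, -0.992, 0.001], [-0.003, -0.0, -1.0]]
wrist_force: [0.7, 0.8, -0.7]
gripper_width: 0.498
gripper_force: 30.0
```

Call:
play_rows(
  commands="0 0 -0.2 0 0 0;0 0 -0.2 0 0 0;0 0 -0.2 0 0 0;0 0 -0.15 0 0 0;0 0 -0.1 0 0 0;0 0 0 0 0 0",
)

```text
time_s: 13.75
tcp_pos: [0.5369, -0.1742, 0.0778]
ee_rot: [[0.992, -0.129, -0.001], [-0.129, -0.992, 0.0], [-0.001, 0.0, -1.0]]
wrist_force: [0.4, -0.4, -1.3]
gripper_width: 0.501
gripper_force: 30.0
```

Call:
play_rows(
  commands="0 0 -0.03 0 0 0;0 0 -0.03 0 0 0;0 0 0 0 0 0",
)

```text
time_s: 14.05
tcp_pos: [0.5372, -0.1742, 0.0766]
ee_rot: [[0.992, -0.129, 0.0], [-0.129, -0.992, 0.0], [0.0, -0.0, -1.0]]
wrist_force: [-0.6, -0.9, -1.4]
gripper_width: 0.504
gripper_force: 30.0
```

Bottom is about 3–4 mm above the floor. Feeling for it in small steps.

Call:
play_rows(
  commands="0 0 -0.03 0 0 0;0 0 -0.03 0 0 0;0 0 0 0 0 0;0 0 0 0 0 0",
)

```text
time_s: 14.45
tcp_pos: [0.5372, -0.1742, 0.0747]
ee_rot: [[0.992, -0.129, -0.0], [-0.129, -0.992, -0.0], [-0.0, 0.0, -1.0]]
wrist_force: [0.4, -0.4, -0.1]
gripper_width: 0.501
gripper_force: 30.0
```

Call:
play_rows(
  commands="0 0 -0.03 0 0 0;0 0 0 0 0 0;0 0 0 0 0 0",
)

```text
time_s: 14.75
tcp_pos: [0.5372, -0.1743, 0.0738]
ee_rot: [[0.992, -0.129, -0.0], [-0.129, -0.992, 0.0], [-0.0, -0.0, -1.0]]
wrist_force: [-0.2, 0.5, -1.4]
gripper_width: 0.501
gripper_force: 30.0
```

Call:
play_rows(
  commands="0 0 -0.03 0 0 0;0 0 0 0 0 0;0 0 0 0 0 0",
)

```text
time_s: 15.05
tcp_pos: [0.5372, -0.1742, 0.0729]
ee_rot: [[0.992, -0.129, -0.0], [-0.129, -0.992, 0.0], [-0.0, -0.0, -1.0]]
wrist_force: [-0.2, 0.2, 0.5]
gripper_width: 0.495
gripper_force: 30.0
```

Call:
play_rows(
  commands="0 0 -0.02 0 0 0;0 0 0 0 0 0;0 0 0 0 0 0",
)

```text
time_s: 15.35
tcp_pos: [0.5372, -0.1742, 0.0723]
ee_rot: [[0.992, -0.129, -0.0], [-0.129, -0.992, -0.0], [-0.0, 0.0, -1.0]]
wrist_force: [-0.5, -0.1, -1.5]
gripper_width: 0.499
gripper_force: 30.0
```

Call:
play_rows(
  commands="0 0 -0.02 0 0 0;0 0 0 0 0 0;0 0 0 0 0 0",
)

```text
time_s: 15.65
tcp_pos: [0.5375, -0.1743, 0.0722]
ee_rot: [[0.992, -0.129, 0.001], [-0.129, -0.992, -0.0], [0.001, 0.0, -1.0]]
wrist_force: [-0.2, -0.2, 1.9]
gripper_width: 0.501
gripper_force: 30.0
```

Call:
play_rows(
  commands="0 0 -0.015 0 0 0;0 0 0 0 0 0;0 0 0 0 0 0",
)

```text
time_s: 15.95
tcp_pos: [0.5377, -0.1744, 0.0722]
ee_rot: [[0.992, -0.129, 0.001], [-0.129, -0.992, -0.0], [0.001, 0.0, -1.0]]
wrist_force: [-1.3, -0.2, 4.6]
gripper_width: 0.504
gripper_force: 30.0
```

It's on the floor (z has stopped and the force is +4.6 N). I'll ease off, open and withdraw straight up.

Call:
play_rows(
  commands="0 0 0.018 0 0 0;0 0 0 0 0 0",
)

```text
time_s: 16.15
tcp_pos: [0.5375, -0.1743, 0.0722]
ee_rot: [[0.992, -0.129, 0.001], [-0.129, -0.992, -0.0], [0.001, 0.0, -1.0]]
wrist_force: [-1.3, -0.4, 3.7]
gripper_width: 0.501
gripper_force: 30.0
```

Call:
play_rows(
  commands="0 0 0 0 0 0;0 0 0 0 0 0;0 0 0 0 0 0;0 0 0 0 0 0;0 0 0 0 0 0;0 0 0.1 0 0 0;0 0 0.3 0 0 0;0 0 0.6 0 0 0;0 0 1 0 0 0;0 0 1 0 0 0;0 0 1 0 0 0;0 0 0 0 0 0;0 0 0 0 0 0",
  grip=70,
)

```text
time_s: 17.45
tcp_pos: [0.5375, -0.1741, 0.1931]
ee_rot: [[0.992, -0.129, 0.003], [-0.129, -0.992, 0.0], [0.002, -0.001, -1.0]]
wrist_force: [-0.6, 0.3, -0.3]
gripper_width: 0.799
gripper_force: 0.0
```

```bash
python3 - <<'E'
from h import *
s=r.sense();print(s['time_s'],s['tcp_pos'],s['wrist_force'])
P=[]
for n in('scene','side','wrist'):
    p,d,i=grab(n);P.append(p);F=(fcloud if n=='wrist' else cloud)(d,i);C=F.reshape(-1,3)
    box(C,[.5,-.22,.1],[.58,-.13,.146],n+' tab')
    box(C,[.5,-.22,.052],[.58,-.13,.07],n+' shell')
    box(C,[.6-.06,-.11,.02],[.64,-.04,.12],n+' small')
cv2.imwrite('pics/final.png',np.hstack([cv2.resize(P[0][150:310,90:250],(400,400)),cv2.resize(P[1][120:280,210:370],(400,400))]))
E
```

```text
17.45 [ 0.53752299 -0.17411431  0.19311622] [-0.60229143  0.30618132 -0.34541726]
scene tab 419 [ 0.5313 -0.2039  0.1002] [ 0.5488 -0.1443  0.1421] rect [ 540.2 -174.2] [60.  13.7] 82.9
scene shell 296 [ 0.5244 -0.2052  0.052 ] [ 0.5564 -0.1457  0.07  ] rect [ 545.  -175.9] [62.4 23.6] 72.5
scene small 405 [ 0.5781 -0.0965  0.0203] [ 0.6056 -0.0523  0.0924] rect [590.5 -74.6] [17.8 43.1] 19.5
side tab 90 [ 0.5296 -0.1998  0.1009] [ 0.5432 -0.1452  0.1431] rect [ 536.5 -172.2] [54.5 10.3] 83.0
side shell 82 [ 0.5215 -0.2051  0.0521] [ 0.5516 -0.1423  0.0699] rect [ 536.3 -174.6] [64.  24.5] 83.0
side small 131 [ 0.5746 -0.0908  0.0203] [ 0.5974 -0.0535  0.0948] rect [585.5 -73.3] [16.8 37.6] 18.3
wrist tab 1015 [ 0.5298 -0.2041  0.1005] [ 0.5447 -0.145   0.1405] rect [ 537.2 -174.6] [59.2 10.4] 82.7
wrist shell 684 [ 0.5345 -0.2053  0.052 ] [ 0.5527 -0.1456  0.0696] rect [ 543.7 -175.5] [59.5 11.6] 82.8
wrist small 555 [ 0.5727 -0.0972  0.0203] [ 0.6008 -0.0529  0.0911] rect [586.8 -75.3] [16.8 42.2] 19.7
```

View pics/final.png

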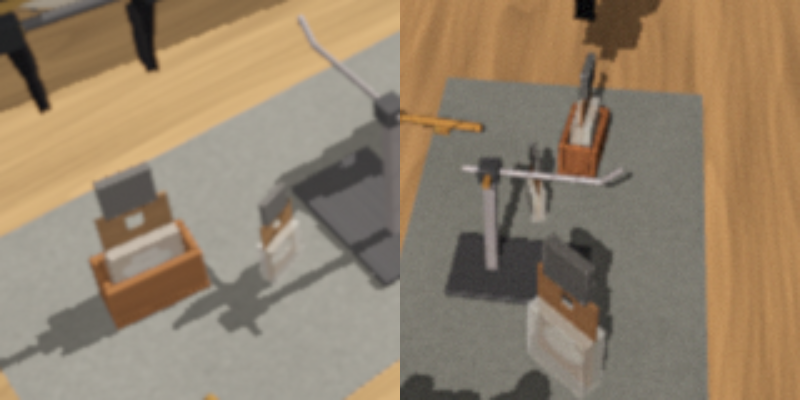

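The pack stands upright in the holder with its top at z≈0.141 (0.008 + 0.133, so it is seated). The gripper is clear above and nothing else has moved.

```bash
python3 -c "
from station import r
print(r.finish_job())"
```

```text
the job is handed in; nothing more can be done
None
```

The middle-sized carded lifeboat is off the wire and standing upright on the holder's floor, released, with only a newton or so of force read while it came off; the job was handed in at about 17.6 s.

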